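Rebuild the spacer stack on the locating post and snap it in

TASK

Take the spacer ring out of its slotted stand, lay it down flat on the worktop so that you can take it again by its rim, and thread it down the stepped post on the mounting base until it lies flat on the seat. Then thread the flanged collar, hub up, down onto it and press it fully home, until both sprung catches snap in over its flange. Let go, and leave everything else on the worktop where it is.

Things in the scene. Friction and masses are not known exactly. Their poses are not given: they have to be found in the camera images.
- post_base: Dark steel plate 110 x 110 x 10 mm fixed to the worktop, carrying the seat, the post and two sprung catches, which stand at its +y and -y sides. Origin: centre of its underside, on the post's axis; z up. Nothing else stands within 70 mm of its centre. In front of it (world -x), from 80 to 180 mm off its centre and 70 mm to either side, the worktop is bare.
- seat (a point): Centre of the flat top of the seat, a round boss 40 mm in diameter, 18 mm above the worktop, on the post's axis; z up. The spacer ring belongs flat on it. The stepped post rises from it: 18 mm diameter for the first 4 mm, a cone to 12 mm diameter at 7 mm, then 12 mm diameter.
- post_tip (a point): Top of the post, on its axis, 72 mm above the worktop. The post is 12 mm in diameter up to 64 mm above the worktop, then tapers to 6 mm.
- ring_mid (a point): Loose grey spacer ring: 52 mm outside, 21 mm free bore, 8 mm thick, about 45 g. Point: its very centre; z axis: the ring's axis. It starts on edge in the stand: axis level, centre 30 mm and top edge 56 mm above the worktop, perhaps leaning a few degrees. Either face may go down. Released leaning on the bare worktop, it falls flat.
- ring_stand: Grey plastic block fixed to the worktop, 76 (x) x 40 (y) x 18 mm, with a slot along its x axis, 46 mm long, 10 mm wide, 14 mm deep, in which the spacer ring stands on edge, its axis along the block's y. Origin: centre of its underside. The room's wall stands at world y = 0.50 m, left of all this; a tall microscope stands beyond x = 0.70 and a 0.2 m tall micromanipulator about (0.5, -0.13).
- collar: Loose steel-grey collar, about 90 g: flange 64 mm in diameter, 6 mm thick, at the bottom; hub 30 mm in diameter above it; 32 mm tall in all; 15 mm through bore. It stands flange down. Origin: centre of the flange's underside; z up. Home on the ring, its underside is 26 mm above the worktop, and the catches' ledges lie about 1 mm above the flange.
- catch_left (a joint): Sprung catch on the base's +y side, 16 mm wide, top 52 mm above the worktop: 0 m at rest, grows as it slides outward (up to 0.010). Parts up to 56 mm wide pass between the two; the flange must push both out by about 3 mm, 5 to 18 N down in all, then they spring back over it. Fingers on the base's +x and -x sides of the post clear them.
- catch_right (a joint): The same sprung catch on the base's -y side.
- objective_case: Bystander: cylindrical case with a black screw top, 36 mm across, 54 mm tall. Origin: centre of its underside. Leave it where it is.
- cap_box: Bystander: flat pale box 85 x 30 x 19 mm. Origin: centre of its underside. Leave it where it is.
Not all that is in view belongs to the job. There is more than one size of the collar; the job needs the larger.

How it is judged:
By the outcome, as a careful person would: the job done as asked, in the order asked, and still so for the second after the job is handed in, with the robot touching nothing.
It also fails if it takes over 70 s, if anything falls off the work surface, if the arm or the gripper's body presses on something with over 40 N, if the wrist force passes 120 N, or if a joint passes its speed limit or range.

ROBOT

A 7-joint arm with a two-finger parallel gripper is mounted at the origin on a cart in front of the work surface, level with it; the furniture and walls round the work are solid. World frame = base frame: x ahead of the robot, y to its left, z up, the work surface at z = 0. Lengths are in mm, angles in rad, forces in N, time in s.
With the tool pointing down it reaches from about 425 to 800 mm from the base axis. Payload 8.3 kg.
Tool frame: the origin (TCP) lies on the centre line of the jaws, within the pads' length; the fingertips stand 19 mm ahead of it and the grasp point (between the pads) is the TCP; x points along the fingers, z is the direction in which the jaws open and shut, and the axes are right-handed (so a half turn about x gives the same grasp; the last joint's range is limited). The gripper opens to 85 mm and grips with 20 to 120 N. Pads are 22 mm wide; open, the fingers measure 114 mm over their backs; the gripper's body (76 mm by 85 mm) begins 54 mm behind the grasp point. The pads swing forward as they close: fully open they stand 13 mm farther back than shut.
Start: joints at [1.257, 0.383, 0.016, 1.37, -0.006, 1.388, -0.046], TCP at [155.15, -605.42, 250.279] pointing down, gripper open.
Joint ranges: [-2.95, 2.95], [-0.25, 2.06], [-1.52, 1.56], [0.18, 2.33], [-1.44, 4.58], [0.02, 2.06], [-3.01, 3.01]. Speed limits (rad/s): [2.39, 2.39, 3.01, 3.01, 3.14, 3.14, 3.14].

INTERFACE

Orientations are given as a rotation vector (axis times angle).
In Python, from station import readout, imaging, order gives the robot as it stands.
- The arm moves only by the tool step_arm, never from a script. Its argument "series" is a list of rows, each a list of 3 entries, a list of its own where there are three numbers: the turn, a rotation vector about the tool's x, y, z in units of 6 degrees (1.0 is 6 degrees), then the shift along the tool's x, y, z in units of 25 mm (1.0 is 25 mm), then the finger opening in mm, from 0 to 85.4. In form: [[[rx, ry, rz], [x, y, z], grip], ...]. A call has 1 to 5 rows; each row is the pose to reach, as a shift and turn from the pose commanded when the call began, along the tool's axes at that moment; what a row does not reach only later rows make up. A row lasts 1/12 s, in which the tool goes at most 41.7 mm and 7.16 degrees, less where a joint would pass 70% of its speed; a pose out of reach is approached as far as the arm can. A call with a gripper value outside its range is refused whole. The fingers move at their own pace and stop on an object; the grip force is fixed at half the most. Time passes only in rows, so rows that repeat a pose let the fingers close. It gives the time, the measured TCP pose, the force and the opening at its end, in the units of the state.
- readout.read_state(): the state, without advancing time (a new reading comes with each control period).
- imaging.get_image(name): name is "side" or "top" or "wrist"; returns a dict with "image" (400x640x3 uint8, blue, green, red), "fov_y" (degrees; the focal length in pixels is half the picture's height over the tangent of half this angle, whatever the lens; pixels are square), "cx", "cy" (the principal point, pixels), "R" (3x3) and "t" (3): a world point X has camera coordinates R X + t; the wrist camera has in their place "mount" (4x4, takes a point from camera to tool coordinates, whose origin is the TCP and whose axes are the tool frame's). Camera axes: x right, y down, z forward; pixel columns grow to the right and rows downward; lengths in mm; the calibration is good to about 2 mm. A picture is of the moment at which its call begins: read the wrist's pose just before it. There is no depth.
- order.close_job(): hands the job in, once; it reports no verdict.
The state is a dict: "t": time; "joints": joint angles; "joint_velocities": joint speeds; "effort": joint torques, N m; "eef_pos": TCP position; "tcp_rot": TCP orientation; "force": force on the tool from outside, world axes, zero at the start; "wrist_torque": the same for the moment, N m; "gripper_width": opening from 0.0 (shut) to 1.0 (fully open).
Only numpy, scipy, OpenCV 4.12 (cv2) and the standard library are available. Lean on these libraries where they do the work, as an engineer would, in place of code of your own. Each camera call takes 0.05 s, during which the arm holds its last target. There are 200 camera calls.

## Working session

There is one attempt and no reset: what is moved stays moved. The work goes in short steps, Python scripts to look and compute and a tool call to move; the robot and the scene stay as the last step left them, time stands still between calls to the robot, and variables do not carry over. Pictures are saved under pics/ and viewed, about 8 in all and at most 12, crops included, and the job is handed in when it is done.

Besides the shell and the picture viewer there is one more tool, called after "Request:" by a JSON object that holds its "fn" and its "kwargs". step_arm: Moves the arm, as the interface text tells. Its arguments: {"type":"object","properties":{"series":{"type":"array","items":{"type":"array"}}},"required":["series"]}

```bash
mkdir -p pics; ls; cat > h.py <<'E'
import numpy as np, cv2
from scipy.spatial.transform import Rotation as Ro
from station import readout, imaging, order
def cam(name):
    s=readout.read_state(); d=imaging.get_image(name)
    im=np.array(d['image']); f=im.shape[0]/2/np.tan(np.radians(d['fov_y'])/2)
    if 'mount' in d:
        M=np.array(d['mount']); Rt=Ro.from_rotvec(s['tcp_rot']).as_matrix()
        Rcw=Rt@M[:3,:3]; C=Rt@M[:3,3]+np.array(s['eef_pos'])
        R=Rcw.T; t=-R@C
    else: R=np.array(d['R']); t=np.array(d['t']).ravel()
    return dict(im=im,f=f,cx=d['cx'],cy=d['cy'],R=R,t=t,C=-R.T@t)
def ray(c,u,v,z):
    d=c['R'].T@np.array([(u-c['cx'])/c['f'],(v-c['cy'])/c['f'],1]); C=c['C']
    return C+d*(z-C[2])/d[2]
def proj(c,X):
    p=c['R']@np.array(X,float)+c['t']; return c['f']*p[0]/p[2]+c['cx'],c['f']*p[1]/p[2]+c['cy']
def togo(target,dyaw=0):
    s=readout.read_state(); Rt=Ro.from_rotvec(s['tcp_rot']).as_matrix()
    return (Rt.T@(np.array(target)-np.array(s['eef_pos']))/25).round(2)
E
python3 - <<'E'
from h import *
s=readout.read_state(); print(s); print(Ro.from_rotvec(s['tcp_rot']).as_matrix().round(3))
for n in ['top','side','wrist']:
    c=cam(n); cv2.imwrite(f'pics/{n}0.png',c['im']); print(n,c['f'],c['cx'],c['cy'],c['C'].round(),c['R'].round(2).tolist())
E
```

```text
pics
{'t': 0.0, 'joints': array([ 1.25712194,  0.38423535,  0.01640237,  1.3711783 , -0.00632115,
        1.38821463, -0.04650544]), 'joint_velocities': array([-0.0005187 , -0.00086957,  0.00071063, -0.00022782,  0.00070337,
        0.00091653, -0.00206334]), 'effort': array([-5.96577920e-04, -6.27595496e+01,  8.43909234e-01, -3.71819222e+01,
        1.65317988e-02,  1.43791863e-02, -8.75319529e-06]), 'eef_pos': array([ 155.00257045, -604.97821872,  249.2698791 ]), 'tcp_rot': array([ 1.02371737,  1.3190897 , -1.02172127]), 'force': array([-0.705367  , -0.62771041,  0.53956843]), 'wrist_torque': array([ 0.00558706,  0.03025446, -0.0502631 ]), 'gripper_width': 1.0012554453406508}
[[-0.001  0.969  0.248]
 [ 0.002  0.248 -0.969]
 [-1.    -0.    -0.002]]
top 374.67379005165145 320.21374889712183 197.92859344638399 [454. 165. 926.] [[-0.01, -1.0, -0.02], [-0.99, 0.01, -0.12], [0.13, 0.02, -0.99]]
side 504.0240078727682 304.0910262720465 196.99234012931805 [ 453. -567.  644.] [[0.99, -0.15, 0.02], [-0.08, -0.62, -0.78], [0.13, 0.77, -0.62]]
wrist 320.5221730120332 316.7441878260705 201.44558130254208 [ 222. -589.  373.] [[0.25, -0.97, -0.0], [-0.93, -0.24, 0.27], [-0.26, -0.07, -0.96]]
```

View pics/top0.png

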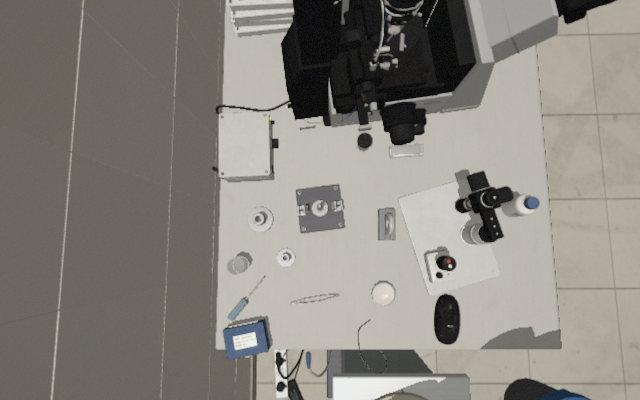

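View pics/side0.png

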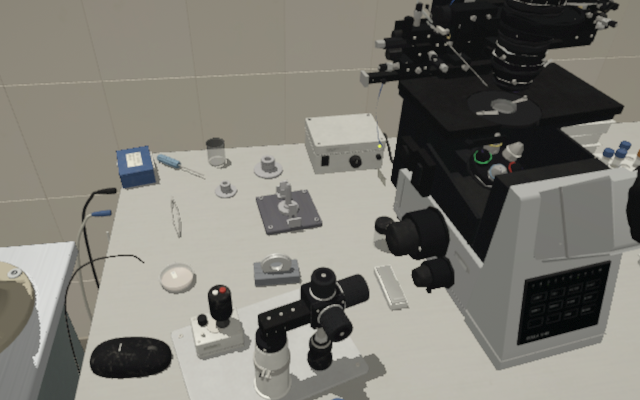

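Top view: the plate is at (320,208) with the post in it, and the slotted stand with the ring at (387,224). There are two collar candidates, (261,218) and (286,257). The one at (261,218) is larger, so it fits the 64 mm flange. I'll confirm that by measuring and with a crop.

```bash
python3 - <<'E'
from h import *
for n in ['top','side']:
    c=cam(n)
    if n=='top':
        im=c['im']; cr=cv2.resize(im[170:280,210:420],None,fx=3.8,fy=3.8,interpolation=cv2.INTER_CUBIC); cv2.imwrite('pics/cr.png',cr)
        for nm,u,v,z in [('base',320,208,10),('stand',387,224,18),('big',261,218,6),('small',286,257,6),('base corners',297,188,10),('',341,185,10),('',345,229,10),('',301,232,10)]: print(nm,ray(c,u,v,z).round(1))
    else:
        for nm,u,v,z in [('base',288,212,10),('stand',276,272,18),('big',268,168,6),('small',226,189,4)]: print(nm,ray(c,u,v,z).round(1))
E
```

```text
base [544.4 185.2  10. ]
stand [503.4  23.5  18. ]
big [521.3 331.    6. ]
small [425.8 268.8   6. ]
base corners [594.7 241.8  10. ]
 [601.1 132.8  10. ]
 [492.5 124.6  10. ]
 [486.  231.9  10. ]
base [544.2 177.5  10. ]
stand [503.8  16.   18. ]
big [519.9 335.7   6. ]
small [426.8 274.2   4. ]
```

View pics/cr.png

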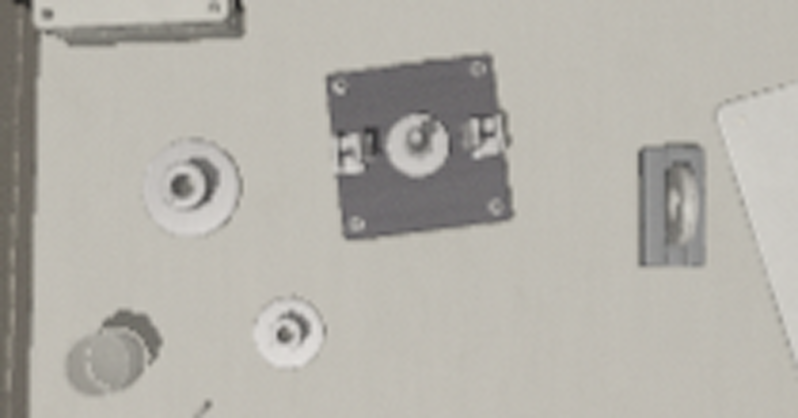

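The crop confirms it. The collar at crop (192,188) is about 25 px wide, roughly 62 mm, so it's the larger one. The other, at (290,332), is about 46 mm. The plate is yawed about +5°, and the ring stands in the slot at crop (683,205). I'm setting out now, going up and over the micromanipulator.

Request:
{"fn": "step_arm", "kwargs": {"series": [[[0,0,0],[-3.2,0,0],85],[[0,0,0],[-3.2,3,-1],85],[[0,0,0],[-3.2,15,-5.5],85],[[0,0,0],[-3.2,15,-5.5],85],[[0,0,0],[-3.2,15,-5.5],85]]}}

```text
t: 0.67
eef_pos: [290.4, -513.1, 317.6]
tcp_rot: [1.023, 1.316, -1.023]
force: [0.8, -0.7, 0.4]
gripper_width: 0.994
```

Request:
{"fn": "step_arm", "kwargs": {"series": [[[0,0,0],[-0.5,13.3,-18.6],85],[[0,0,0],[-0.5,13.3,-18.6],85],[[0,0,0],[-0.5,13.3,-18.6],85],[[0,0,0],[-0.5,13.3,-18.6],85],[[0,0,0],[-0.5,13.3,-18.6],85]]}}

```text
t: 1.08
eef_pos: [364.9, -317.8, 321.7]
tcp_rot: [1.022, 1.317, -1.023]
force: [0.3, -0.3, 0.8]
gripper_width: 0.994
```

Request:
{"fn": "step_arm", "kwargs": {"series": [[[0,0,0],[0,8.6,-12],85],[[0,0,0],[0,8.6,-12],85],[[0,0,0],[0,8.6,-12],85],[[0,0,0],[0,8.6,-12],85],[[0,0,0],[0,8.6,-12],85]]}}

```text
t: 1.5
eef_pos: [440.3, -123.7, 321.9]
tcp_rot: [1.022, 1.317, -1.023]
force: [1.8, -0.1, 0.5]
gripper_width: 0.99
```

Request:
{"fn": "step_arm", "kwargs": {"series": [[[0,0,0],[0,3.9,-5],85],[[0,0,0],[0,3.9,-5],85],[[0,0,0],[0,3.9,-5],85],[[1.2,0,0],[0,3.9,-5],85],[[2.4,0,0],[1.5,3.9,-5],85]]}}

```text
t: 1.92
eef_pos: [507.6, 27.4, 290.2]
tcp_rot: [1.205, 1.21, -1.186]
force: [1.4, 0.2, 0.6]
gripper_width: 0.996
```

Request:
{"fn": "step_arm", "kwargs": {"series": [[[0,0,0],[2,0,0],85],[[0,0,0],[2.5,0,0],85],[[0,0,0],[2.5,0,0],85]]}}

```text
t: 2.17
eef_pos: [500.6, 19.4, 216.6]
tcp_rot: [1.196, 1.222, -1.206]
force: [-0.8, -0.2, 0.1]
gripper_width: 0.998
```

```bash
python3 - <<'E'
from h import *
s=readout.read_state(); print(s['t'],s['eef_pos'],Ro.from_rotvec(s['tcp_rot']).as_matrix().round(3).tolist(),s['joints'].round(2))
c=cam('wrist'); cv2.imwrite('pics/w1.png',c['im']); print(c['C'])
print([proj(c,(503,22,z)) for z in (18,56)],[proj(c,(543.5,183,18))])
E
```

```text
2.1667 [500.59181281  19.35800634 216.6494963 ] [[-0.009, 1.0, 0.013], [0.0, 0.013, -1.0], [-1.0, -0.009, -0.0]] [ 0.4   0.18 -0.56  1.73  0.1   1.27 -1.74]
[571.19110813  19.30533055 340.00544191]
[(np.float64(313.31516783161817), np.float64(177.28656134671346)), (np.float64(312.8801512666531), np.float64(185.9559694158195))] [(np.float64(150.58100054609156), np.float64(134.99236103776178))]
```

View pics/w1.png

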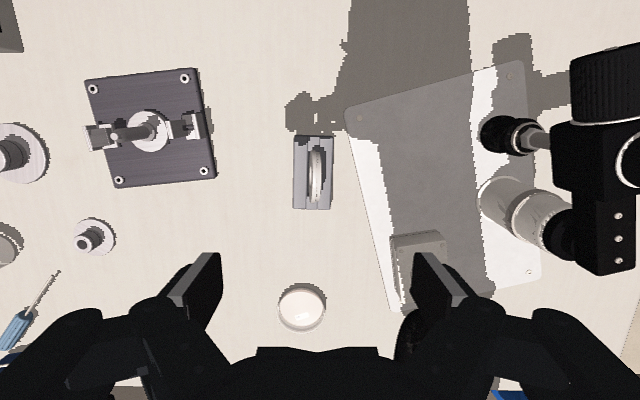

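```bash
python3 - <<'E'
from h import *
c=cam('wrist'); im=c['im']
a=cv2.resize(im[125:220,270:360],None,fx=5,fy=5,interpolation=cv2.INTER_CUBIC)
b=cv2.resize(im[60:195,75:225],None,fx=3.5,fy=3.5,interpolation=cv2.INTER_CUBIC)[:475]
cv2.imwrite('pics/w2.png',np.hstack([cv2.copyMakeBorder(a[:472],0,472-a[:472].shape[0],0,0,0),cv2.copyMakeBorder(b[:472],0,472-b[:472].shape[0],0,0,0)])[:, :800])
P=[ray(c,*p,18) for p in [(298,136),(333,136),(329,209),(293,208)]]; print(np.round(P,1),np.mean(P,0))
P=[ray(c,*p,10) for p in [(84,82),(199,68),(216,175),(115,188)]]; print(np.round(P,1),np.mean(P,0))
g=cv2.cvtColor(im,cv2.COLOR_BGR2GRAY); m=((g<125)&(g>60)).astype(np.uint8); m[:, 225:]=0; m[:60]=0;m[195:]=0;m[:,:75]=0
cs=max(cv2.findContours(m,0,2)[0],key=cv2.contourArea); print(cv2.minAreaRect(cs)); r=cv2.boxPoints(cv2.minAreaRect(cs)); 
P=[ray(c,*p,10) for p in r]; print(np.round(P,1),np.mean(P,0))
E
```

```text
[[546.3  37.8  18. ]
 [546.8   2.8  18. ]
 [470.4   5.1  18. ]
 [471.1  43.3  18. ]] [508.64515896  22.25392552  18.        ]
[[595.  247.2  10. ]
 [609.1 133.7  10. ]
 [504.1 125.1  10. ]
 [488.6 234.1  10. ]] [549.19417863 185.01863274  10.        ]
((149.9566650390625, 130.61854553222656), (111.69024658203125, 122.52957153320312), 83.51692199707031)
[[594.9 248.4  10. ]
 [609.  128.3  10. ]
 [499.6 124.2  10. ]
 [482.8 256.1  10. ]] [546.56522055 189.26254901  10.        ]
```

View pics/w2.png

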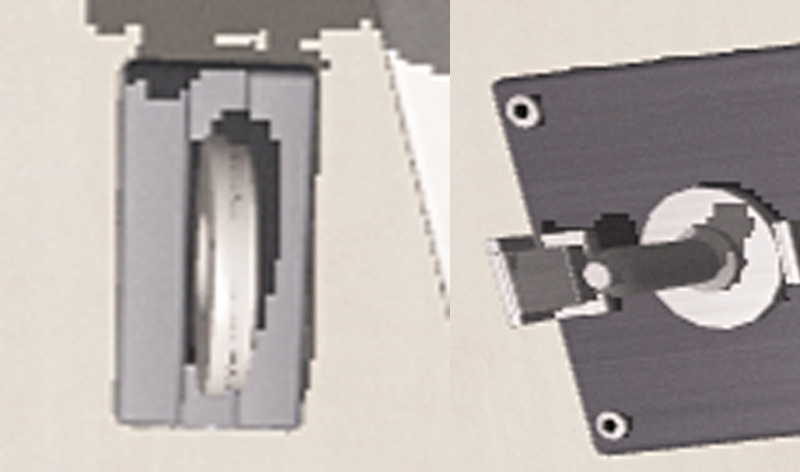

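The left half of the crop shows the ring's rim at about (237,265). It leans slightly with its top toward -y, and the slot centre is at about y = 22. The right half shows the post tip at (597,275), off the seat only because of parallax. The ring top is near (510,18,56), so I'm descending with a matching tilt of about 4°.

Request:
{"fn": "step_arm", "kwargs": {"series": [[[0,0.7,0],[1.5,0.4,0],45],[[0,0.7,0],[3,0.4,0],45],[[0,0.7,0],[4.2,0.4,0],45],[[0,0.7,0],[5.2,0.4,0],45],[[0,0.7,0],[5.2,0.4,0],45]]}}

```text
t: 2.68
eef_pos: [512.2, 18.9, 89.3]
tcp_rot: [1.253, 1.272, -1.169]
force: [-1.3, 0.4, 0.1]
gripper_width: 0.527
```

```bash
python3 - <<'E'
from h import *
s=readout.read_state(); print(s['eef_pos'],s['force'],s['gripper_width'])
c=cam('wrist'); im=c['im']; print(proj(c,(510,18,56)),proj(c,(509,22,18)))
cv2.imwrite('pics/w3.png',im[100:400,150:500])
c=cam('side'); print(proj(c,(510,18,56)))
E
```

```text
[512.19950813  18.91985458  89.31579687] [-1.33626406  0.37232364  0.14525744] 0.5273132356758194
(np.float64(321.3239419525499), np.float64(250.62912186973045)) (np.float64(318.64228920016166), np.float64(227.04346645724365))
(np.float64(279.2288230186802), np.float64(254.71714494836718))
```

View pics/w3.png

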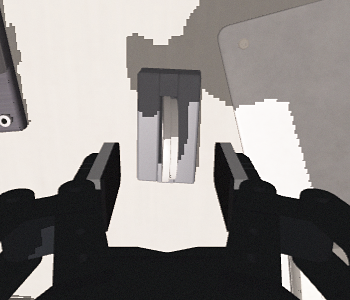

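The crop shows the ring's rim centred between the pads at about (169,140), which agrees with the estimate within 2 mm. I'm descending to grip.

Request:
{"fn": "step_arm", "kwargs": {"series": [[[0,0,0],[0.8,-0.1,0.1],45],[[0,0,0],[1.5,-0.1,0.1],45],[[0,0,0],[1.5,-0.1,0.1],30],[[0,0,0],[1.5,-0.1,0.1],15],[[0,0,0],[1.5,-0.1,0.1],4]]}}

```text
t: 3.2
eef_pos: [512.9, 20.0, 56.7]
tcp_rot: [1.255, 1.266, -1.162]
force: [-0.4, -0.0, 0.4]
gripper_width: 0.111
```

Request:
{"fn": "step_arm", "kwargs": {"series": [[[0,0,0],[0,0,0],2],[[0,0,0],[0,0,0],2],[[0,0,0],[0,0,0],2],[[0,0,0],[0,0,0],2],[[0,0,0],[0,0,0],2]]}}

```text
t: 3.62
eef_pos: [513.0, 20.4, 56.5]
tcp_rot: [1.255, 1.266, -1.161]
force: [-0.6, 0.9, 8.1]
gripper_width: 0.073
```

Request:
{"fn": "step_arm", "kwargs": {"series": [[[0,0,0],[0,0,0],0],[[0,0,0],[0,0,0],0],[[0,0,0],[0,0,0],0]]}}

```text
t: 3.87
eef_pos: [513.0, 20.4, 56.6]
tcp_rot: [1.255, 1.266, -1.161]
force: [-1.0, 0.5, 7.9]
gripper_width: 0.072
```

```bash
python3 - <<'E'
from h import *
s=readout.read_state(); print(s['eef_pos'],s['force'],s['gripper_width'])
c=cam('wrist'); im=c['im']
a=cv2.resize(im[180:330,240:400],None,fx=2.5,fy=2.5)
d=cam('side'); u,v=map(int,proj(d,(510,18,40)))
b=cv2.resize(d['im'][v-50:v+50,u-53:u+53],None,fx=3.75,fy=3.75)
cv2.imwrite('pics/w4.png',np.hstack([a,b]))
E
```

```text
[512.99580951  20.38516849  56.55105987] [-0.99959327  0.47102828  7.89903255] 0.07228816888365944
```

View pics/w4.png

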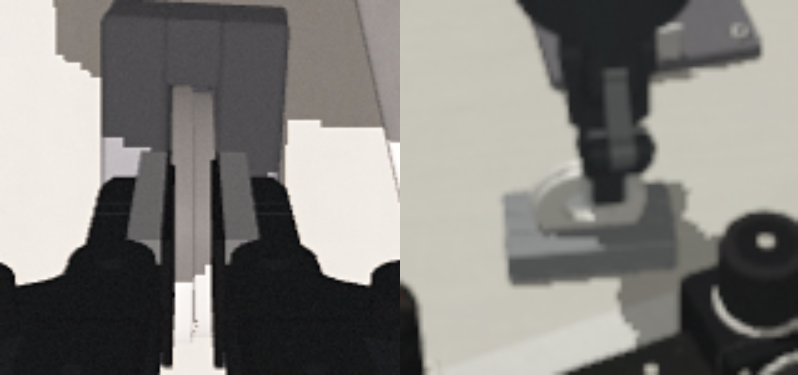

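The ring is gripped between the pads, about 5 mm off its centre in x. Lifting it out.

Request:
{"fn": "step_arm", "kwargs": {"series": [[[0,0,0],[-0.6,0,0],0],[[0,0,0],[-1.2,0,0],0],[[0,0,0],[-2.4,0,0],0],[[0,0,0],[-4,0,0],0],[[0,0,0],[-4,0,0],0]]}}

```text
t: 4.38
eef_pos: [515.3, 12.5, 162.0]
tcp_rot: [1.258, 1.26, -1.156]
force: [1.1, 0.6, 1.3]
gripper_width: 0.076
```

```bash
python3 - <<'E'
from h import *
s=readout.read_state(); print(s['eef_pos'],s['force'],s['gripper_width'],Ro.from_rotvec(s['tcp_rot']).as_matrix().round(3).tolist())
print(togo((445,162,140)))
E
```

```text
[515.29989662  12.54856212 162.02245582] [1.13811809 0.57288991 1.31046757] 0.07582643589829283 [[0.011, 1.0, 0.013], [0.072, 0.012, -0.997], [-0.997, 0.012, -0.072]]
[ 1.28 -2.75 -5.94]
```

Request:
{"fn": "step_arm", "kwargs": {"series": [[[0,0,0],[0,-0.6,-1.3],0],[[0,0,0],[0.5,-1.3,-2.9],0],[[0,0,0],[1.2,-2.75,-5.9],0],[[0,0,0],[1.2,-2.75,-5.9],0],[[0,0,0],[1.2,-2.75,-5.9],0]]}}

```text
t: 4.8
eef_pos: [436.7, 168.0, 135.3]
tcp_rot: [1.248, 1.275, -1.157]
force: [-0.3, -0.1, -0.6]
gripper_width: 0.072
```

Request:
{"fn": "step_arm", "kwargs": {"series": [[[0,1,0],[0,0,0],0],[[0,2,0],[0,0,0],0],[[0,3.1,0],[0,0,0],0],[[0,4.2,0],[0,0,0],0],[[0,5.2,0],[0,0,0],0]]}}

```text
t: 5.22
eef_pos: [442.3, 160.2, 136.4]
tcp_rot: [1.642, 1.654, -0.837]
force: [-0.7, 0.3, -1.9]
gripper_width: 0.074
```

```bash
python3 - <<'E'
from h import *
s=readout.read_state(); print(s['eef_pos'],s['force'],s['gripper_width'],Ro.from_rotvec(s['tcp_rot']).as_matrix().round(3).tolist())
print(togo((445,162,47)))
E
```

```text
[442.27553946 160.21671585 136.43760699] [-0.65742006  0.31534035 -1.86380025] 0.07419668843714403 [[-0.001, 1.0, 0.012], [0.583, 0.011, -0.813], [-0.813, 0.006, -0.583]]
[2.95 0.09 2.03]
```

Request:
{"fn": "step_arm", "kwargs": {"series": [[[0,0,0],[1,0,0.7],0],[[0,0,0],[2,0.1,1.4],0],[[0,0,0],[2.7,0.1,1.85],0],[[0,0,0],[2.9,0.1,2],0],[[0,0,0],[2.9,0.1,2],0]]}}

```text
t: 5.63
eef_pos: [442.5, 162.3, 46.2]
tcp_rot: [1.636, 1.659, -0.845]
force: [-0.8, 0.4, -0.3]
gripper_width: 0.074
```

Request:
{"fn": "step_arm", "kwargs": {"series": [[[0,0,0],[0,0,0],0],[[0,0,0],[0,0,0],0]]}}

```text
t: 5.8
eef_pos: [444.2, 162.4, 48.2]
tcp_rot: [1.636, 1.655, -0.842]
force: [-0.2, 0.2, 0.2]
gripper_width: 0.072
```

Request:
{"fn": "step_arm", "kwargs": {"series": [[[0,0,0],[0.05,0,0.03],0],[[0,0,0],[0.05,0,0.03],16],[[0,0,0],[0.05,0,0.03],20],[[0,0,0],[0.05,0,0.03],22],[[0,0,0],[0.05,0,0.03],22]]}}

```text
t: 6.22
eef_pos: [443.1, 162.4, 45.4]
tcp_rot: [1.636, 1.656, -0.844]
force: [-0.9, -0.3, 0.2]
gripper_width: 0.257
```

Request:
{"fn": "step_arm", "kwargs": {"series": [[[0,0,0],[-0.4,0,0],22],[[0,0,0],[-1,0,0],22],[[0,0,0],[-1.8,0,0],22],[[0,0,0],[-3,0,0],30],[[0,0,0],[-5,0,0],40]]}}

```text
t: 6.63
eef_pos: [441.8, 95.8, 140.1]
tcp_rot: [1.634, 1.662, -0.845]
force: [0.5, -0.7, 0.0]
gripper_width: 0.463
```

Request:
{"fn": "step_arm", "kwargs": {"series": [[[0,-1,0],[-1.5,0,0],60],[[0,-2,0],[-3,0,0],60],[[0,-3,0],[-3,0,0],60],[[0,-4,0],[-3,0,0],60],[[0,-5,0],[-3,0,0],60]]}}

```text
t: 7.05
eef_pos: [445.5, 50.7, 203.2]
tcp_rot: [1.268, 1.276, -1.155]
force: [-0.9, 0.4, -1.0]
gripper_width: 0.703
```

```bash
python3 - <<'E'
from h import *
s=readout.read_state(); print(s['eef_pos'],s['force'],s['gripper_width'],Ro.from_rotvec(s['tcp_rot']).as_matrix().round(3).tolist(),s['joints'].round(2))
c=cam('wrist'); im=c['im']; print(proj(c,(440,170,8)))
t=cam('top'); u,v=map(int,proj(t,(470,200,8)))
b=cv2.resize(t['im'][v-55:v+45,u-70:u+70],None,fx=3,fy=3)
cv2.imwrite('pics/w5.png',np.hstack([cv2.resize(im,(480,300)),b[:,:320]][:1])); cv2.imwrite('pics/w5full.png',im)
E
```

```text
[445.45322779  50.68263123 203.16036303] [-0.87472577  0.38199259 -1.02241591] 0.7034020871176055 [[0.004, 1.0, 0.011], [0.088, 0.01, -0.996], [-0.996, 0.005, -0.088]] [ 0.53  0.06 -0.67  1.88 -0.05  1.19 -1.68]
(np.float64(219.1505650337764), np.float64(184.85574041470494))
```

View pics/w5full.png

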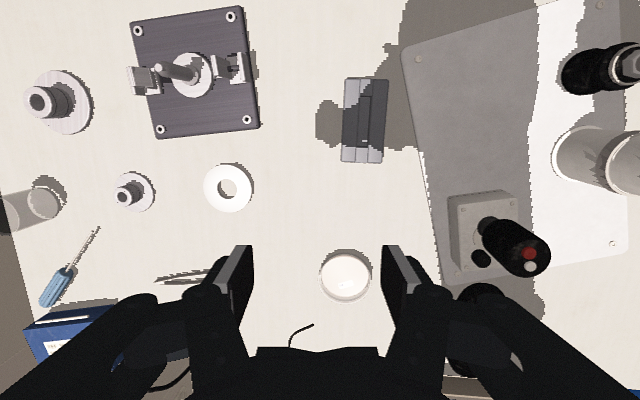

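The ring lies flat at (228,188), with the seat at (192,74) and the collar at (66,102). Stand, small collar and the rest look undisturbed. Now I'll measure these points and turn the tool over the ring.

```bash
python3 - <<'E'
from h import *
c=cam('wrist'); t=cam('top'); im=c['im']
print('ring',ray(c,228,188,4),'seat',ray(c,192,74,18),'tip',ray(c,157,69,72),'collar top',ray(c,41,102,32),'flange',ray(c,66,102,6))
P=[ray(c,*p,10) for p in [(130,15),(242,5),(261,128),(155,139)]]; print(np.round(P,1),np.mean(P,0))
g=cv2.cvtColor(t['im'],cv2.COLOR_BGR2GRAY)
for X in [(437,167,4),(545,185,18),(521,332,6)]:
    u,v=map(int,proj(t,X)); print(u,v)
    cv2.imwrite('pics/x.png',t['im'])
print(togo((437,167,203)))
E
```

```text
ring [433.50969971 166.8583909    4.        ] seat [545.15599065 189.94710063  18.        ] tip [543.00788448 192.26236309  72.        ] collar top [517.28907286 334.97928065  32.        ] flange [518.07409406 332.72875688   6.        ]
[[596.7 249.   10. ]
 [604.2 142.1  10. ]
 [497.  127.7  10. ]
 [483.4 238.5  10. ]] [545.34509391 189.34426439  10.        ]
327 252
319 207
260 218
[ 0.38 -0.21 -4.58]
```

Request:
{"fn": "step_arm", "kwargs": {"series": [[[0,-0.8,0],[0,0,-1.2],85],[[-1,-0.8,0],[0,0,-2.6],85],[[-2,-0.8,0],[0,0,-4],85],[[-3,-0.8,0],[0,0,-4.6],85],[[-4,-0.8,0],[0,0,-4.6],85]]}}

```text
t: 7.67
eef_pos: [442.2, 169.0, 212.0]
tcp_rot: [0.898, 1.383, -0.86]
force: [0.2, -0.6, 0.3]
gripper_width: 0.998
```

Request:
{"fn": "step_arm", "kwargs": {"series": [[[-1.1,0,0],[0,0,0],85],[[-2.2,0,0],[0,0,0],85],[[-3.3,0,0],[0,0,0],85],[[-4.4,0,0],[0,0,0],85],[[-5.5,0,0],[0,0,0],85]]}}

```text
t: 8.08
eef_pos: [442.9, 164.0, 211.2]
tcp_rot: [0.454, 1.517, -0.425]
force: [-1.0, 0.0, 0.5]
gripper_width: 0.999
```

Request:
{"fn": "step_arm", "kwargs": {"series": [[[-1.1,0,0],[0,0,0],85],[[-2.2,0,0],[0,0,0],85],[[-3.3,0,0],[0,0,0],85],[[-4.4,0,0],[0,0,0],85],[[-5.5,0,0],[0,0,0],85]]}}

```text
t: 8.5
eef_pos: [442.9, 164.0, 211.3]
tcp_rot: [0.0, 1.557, 0.023]
force: [-0.3, -0.6, -0.4]
gripper_width: 0.996
```

```bash
python3 - <<'E'
from h import *
s=readout.read_state(); print(s['eef_pos'],s['force'],s['gripper_width'],Ro.from_rotvec(s['tcp_rot']).as_matrix().round(3).tolist(),s['joints'].round(2))
E
```

```text
[442.93383006 163.98677055 211.25373964] [-0.27542781 -0.58223851 -0.39322505] 0.9956937780640966 [[0.014, -0.015, 1.0], [0.015, 1.0, 0.014], [-1.0, 0.015, 0.014]] [ 0.46  0.15 -0.94  1.81  0.12  1.22 -0.5 ]
```

Request:
{"fn": "step_arm", "kwargs": {"series": [[[-0.6,0,0],[1.5,0,-0.4],85],[[-0.6,0,0],[3,0,-0.4],85],[[-0.6,0,0],[4,0,-0.4],80],[[-0.6,0,0],[4,0,-0.4],80],[[-0.6,0,0],[4,0,-0.4],80]]}}

```text
t: 8.92
eef_pos: [433.7, 165.6, 111.0]
tcp_rot: [-0.046, 1.558, 0.068]
force: [0.5, 0.6, 1.0]
gripper_width: 0.936
```

```bash
cat >> h.py <<'E'
def circ(c,X,r,dr=0.12,save=None):
    """Hough circles near projected X (mm) of radius r mm; returns world points at X z"""
    u,v=proj(c,X); D=(c['R']@np.array(X,float)+c['t'])[2]; rp=c['f']*r/D
    g=cv2.medianBlur(cv2.cvtColor(c['im'],cv2.COLOR_BGR2GRAY),3); w=int(rp*2.2)
    x0,y0=max(0,int(u)-w),max(0,int(v)-w); sub=cv2.resize(g[y0:int(v)+w,x0:int(u)+w],None,fx=3,fy=3,interpolation=cv2.INTER_CUBIC)
    h=cv2.HoughCircles(sub,cv2.HOUGH_GRADIENT,1,10,param1=80,param2=18,minRadius=int(3*rp*(1-dr)),maxRadius=int(3*rp*(1+dr)))
    out=[]
    for a,b,q in ([] if h is None else h[0][:4]): out.append((round(float(a/3+x0),1),round(float(b/3+y0),1),round(float(q/3/rp*r),1),ray(c,a/3+x0,b/3+y0,X[2]).round(1).tolist()))
    return (round(u,1),round(v,1)),out
E
python3 - <<'E'
from h import *
s=readout.read_state(); print(s['eef_pos'],s['force'],Ro.from_rotvec(s['tcp_rot']).as_matrix().round(3).tolist())
c=cam('wrist'); cv2.imwrite('pics/w6.png',c['im']); t=cam('top')
for n,k in (('w',c),('t',t)):
    for X,r in (((434,167,8),26),((434,167,8),10.5),((545,187,18),20)): print(n,X,r,circ(k,X,r))
E
```

```text
[433.73128788 165.61490023 110.95279846] [0.45428816 0.5961663  1.02636433] [[0.012, -0.073, 0.997], [0.014, 0.997, 0.072], [-1.0, 0.013, 0.013]]
w (434, 167, 8) 26 ((np.float64(314.7), np.float64(206.4)), [(321.5, 214.2, 25.6, [439.5, 161.3, 8.0])])
w (434, 167, 8) 10.5 ((np.float64(314.7), np.float64(206.4)), [(318.2, 213.5, 10.3, [437.0, 161.7, 8.0])])
w (545, 187, 18) 20 ((np.float64(474.2), np.float64(193.4)), [(475.8, 193.8, 20.5, [546.2, 186.7, 18.0]), (475.5, 197.2, 19.0, [546.5, 184.3, 18.0])])
t (434, 167, 8) 26 ((np.float64(327.8), np.float64(253.4)), [])
t (434, 167, 8) 10.5 ((np.float64(327.8), np.float64(253.4)), [])
t (545, 187, 18) 20 ((np.float64(319.2), np.float64(207.4)), [(319.5, 208.2, 19.3, [543.2, 186.2, 18.0])])
```

View pics/w6.png

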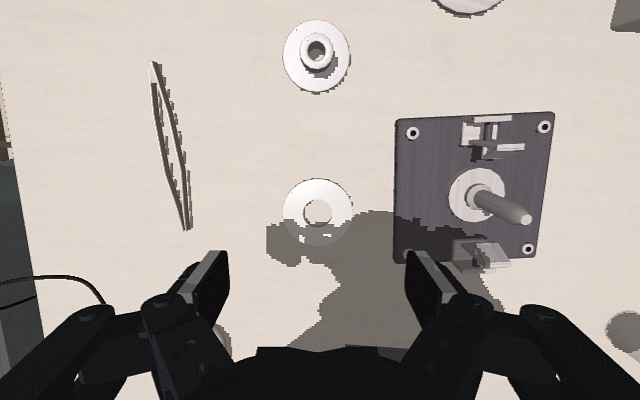

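The ring is at (318,213) → (437,162) and the seat at (475,194) → (546,186.5). Both catches are clear. I'm descending around the ring's rim.

Request:
{"fn": "step_arm", "kwargs": {"series": [[[0,0,0],[1.2,-0.2,0.1],75],[[0,0,0],[2.4,-0.2,0.1],70],[[0,0,0],[3.1,-0.2,0.1],70],[[0,0,0],[3.4,-0.2,0.1],70],[[0,0,0],[3.4,-0.2,0.1],70]]}}

```text
t: 9.43
eef_pos: [439.2, 163.2, 27.2]
tcp_rot: [-0.048, 1.553, 0.068]
force: [-0.5, -0.7, 0.7]
gripper_width: 0.816
```

```bash
python3 - <<'E'
from h import *
s=readout.read_state(); print(s['eef_pos'],s['force'],s['gripper_width'],Ro.from_rotvec(s['tcp_rot']).as_matrix().round(3).tolist())
c=cam('wrist'); print(circ(c,(437,162,8),26),circ(c,(437,162,8),10.5))
cv2.imwrite('pics/w7.png',c['im'][180:,150:500])
E
```

```text
[439.19428316 163.20365545  27.15760773] [-0.51070436 -0.74866256  0.68390479] 0.8163368572444708 [[0.016, -0.074, 0.997], [0.013, 0.997, 0.074], [-1.0, 0.012, 0.017]]
((np.float64(310.2), np.float64(258.1)), [(308.8, 261.8, 26.9, [436.5, 160.0, 8.0]), (307.8, 257.8, 25.8, [435.8, 162.1, 8.0]), (306.8, 264.8, 28.5, [435.6, 158.3, 8.0]), (305.2, 255.8, 23.5, [434.5, 163.0, 8.0])]) ((np.float64(310.2), np.float64(258.1)), [])
```

View pics/w7.png

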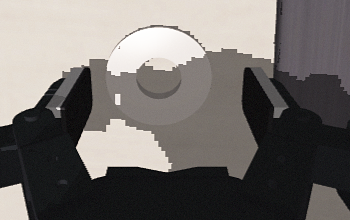

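```bash
python3 - <<'E'
from h import *
c=cam('wrist'); s=readout.read_state(); Rt=Ro.from_rotvec(s['tcp_rot']).as_matrix(); p=s['eef_pos']
for a in (2,6,10,14,19,24):
  print(a,[[round(float(q)) for q in proj(c,p+Rt@np.array([a,y,z]))] for y in (11,-11) for z in (-35,35)])
E
```

```text
2 [[234, 250], [399, 250], [238, 295], [396, 295]]
6 [[236, 246], [397, 246], [240, 291], [394, 291]]
10 [[239, 242], [395, 242], [242, 286], [392, 286]]
14 [[241, 239], [393, 239], [244, 282], [390, 282]]
19 [[243, 235], [390, 235], [246, 276], [387, 276]]
24 [[245, 231], [388, 231], [248, 271], [385, 271]]
```

Request:
{"fn": "step_arm", "kwargs": {"series": [[[0,0,0],[0.3,-0.06,-0.06],70],[[0,0,0],[0.55,-0.06,-0.06],70],[[0,0,0],[0.55,-0.06,-0.06],60],[[0,0,0],[0.55,-0.06,-0.06],50],[[0,0,0],[0.55,-0.06,-0.06],46]]}}

```text
t: 9.95
eef_pos: [435.4, 162.5, 16.1]
tcp_rot: [-0.054, 1.556, 0.066]
force: [-27.4, -8.9, 66.3]
gripper_width: 0.579
```

Request:
{"fn": "step_arm", "kwargs": {"series": [[[0,0,0],[0,0,0],44],[[0,0,0],[0,0,0],44],[[0,0,0],[0,0,0],44],[[0,0,0],[0,0,0],44]]}}

```text
t: 10.28
eef_pos: [435.4, 162.5, 16.1]
tcp_rot: [-0.054, 1.556, 0.067]
force: [-26.9, -7.5, 65.2]
gripper_width: 0.575
```

Fingertips touched the worktop while closing (66 N), but the width shows the ring is held. Relieving with a small lift.

Request:
{"fn": "step_arm", "kwargs": {"series": [[[0,0,0],[-0.1,0,0],44],[[0,0,0],[-0.25,0,0],44],[[0,0,0],[-0.5,0,0],44],[[0,0,0],[-1,0,0],44],[[0,0,0],[-1,0,0],44]]}}

```text
t: 10.7
eef_pos: [438.7, 162.2, 40.4]
tcp_rot: [-0.048, 1.55, 0.069]
force: [0.2, -0.5, -0.7]
gripper_width: 0.569
```

Request:
{"fn": "step_arm", "kwargs": {"series": [[[0,0,0],[-1,0,0],44],[[0,0,0],[-2,0,0],44],[[0,0,0],[-3.2,0,0],44],[[0,0,0],[-3.2,0,0],44],[[0,0,0],[-3.2,0,0],44]]}}

```text
t: 11.12
eef_pos: [437.4, 160.7, 119.9]
tcp_rot: [-0.048, 1.548, 0.068]
force: [-0.5, -0.9, -0.5]
gripper_width: 0.565
```

```bash
python3 - <<'E'
from h import *
s=readout.read_state(); p=s['eef_pos'];Rt=Ro.from_rotvec(s['tcp_rot']).as_matrix(); print(p,s['force'],s['gripper_width'],Rt.round(3).tolist())
c=cam('wrist'); X=p+Rt@np.array([8,0,0]); print(X,circ(c,X,26),circ(c,X,10.5))
for X,r in (((546,186.5,18),20),((546,186.5,72),3)): print(circ(c,X,r))
t=cam('top'); print(circ(t,(546,186.5,18),20))
cv2.imwrite('pics/w8.png',c['im'][60:360,120:640])
print(togo((546,186.5,p[2])))
E
```

```text
[437.43542268 160.68780404 119.89092189] [-0.45303587 -0.93534895 -0.49811981] 0.5653337458801032 [[0.021, -0.074, 0.997], [0.013, 0.997, 0.074], [-1.0, 0.012, 0.022]]
[437.6050567  160.79421523 111.89342847] ((np.float64(315.5), np.float64(266.4)), [(316.5, 272.2, 27.8, [438.3, 157.9, 111.9]), (314.8, 267.2, 25.3, [437.3, 160.4, 111.9]), (312.8, 263.5, 23.4, [436.3, 162.1, 111.9]), (316.8, 263.8, 25.0, [438.1, 162.1, 111.9])]) ((np.float64(315.5), np.float64(266.4)), [(317.2, 267.2, 10.7, [438.4, 160.4, 111.9]), (314.5, 264.8, 10.0, [437.1, 161.5, 111.9])])
((np.float64(463.8), np.float64(184.0)), [(464.5, 183.8, 20.5, [546.5, 186.7, 18.0]), (467.5, 188.8, 21.7, [549.4, 183.1, 18.0]), (464.2, 187.2, 19.0, [546.7, 184.2, 18.0])])
((np.float64(508.1), np.float64(203.8)), [(510.2, 205.8, 3.1, [547.5, 185.4, 72.0])])
((np.float64(319.4), np.float64(207.0)), [(319.8, 208.2, 19.6, [543.2, 185.4, 18.0])])
[0.   0.73 4.47]
```

View pics/w8.png

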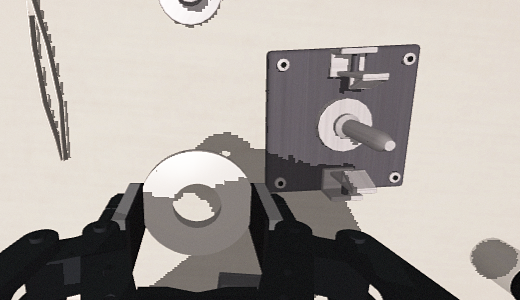

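The ring is held level, centred at (197,203) in the crop between the pads. The post tip is at (390,145). Moving over the post.

Request:
{"fn": "step_arm", "kwargs": {"series": [[[0,0.1,-0.1],[0,0.2,1.2],44],[[0,0.2,-0.1],[0,0.4,2.6],44],[[0,0.2,-0.1],[0,0.6,3.8],44],[[0,0.2,-0.1],[0,0.7,4.5],44],[[0,0.2,-0.1],[0,0.7,4.5],44]]}}

```text
t: 11.63
eef_pos: [549.3, 186.5, 118.3]
tcp_rot: [-0.056, 1.575, 0.059]
force: [-0.7, -0.2, -1.0]
gripper_width: 0.569
```

Request:
{"fn": "step_arm", "kwargs": {"series": [[[0,0,0],[0,0,0],44],[[0,0,0],[0,0,0],44]]}}

```text
t: 11.8
eef_pos: [545.6, 186.5, 119.1]
tcp_rot: [-0.059, 1.576, 0.06]
force: [-0.1, -0.2, -0.3]
gripper_width: 0.565
```

```bash
python3 - <<'E'
from h import *
s=readout.read_state(); p=s['eef_pos'];Rt=Ro.from_rotvec(s['tcp_rot']).as_matrix(); print(p,s['force'],s['gripper_width'],Rt.round(3).tolist())
c=cam('wrist'); X=p+Rt@np.array([8,0,0]); print(X,circ(c,X,10.5))
print(circ(c,(546.5,186,72),3,0.25))
g=cv2.cvtColor(c['im'],cv2.COLOR_BGR2GRAY); u,v=map(int,proj(c,X)); print(u,v); print(cv2.resize(g[v-40:v+44:3,u-42:u+42:3],None,fx=1,fy=1))
d=cam('side'); print(proj(d,X),proj(d,(546.5,186,72)))
cv2.imwrite('pics/w9.png',np.hstack([cv2.resize(c['im'][200:340,240:400],None,fx=2.5,fy=2.5),cv2.resize(d['im'][130:235,240:340],None,fx=3.5,fy=3.33)[:350]]))
E
```

```text
[545.57226718 186.47981114 119.08364297] [-0.07225568 -0.21122603 -0.25380485] 0.565094023451153 [[-0.006, -0.076, 0.997], [0.001, 0.997, 0.076], [-1.0, 0.001, -0.006]]
[545.5260494  186.48583823 111.08377875] ((np.float64(315.5), np.float64(266.4)), [(319.2, 265.5, 9.9, [547.2, 187.0, 111.1]), (314.8, 265.5, 9.9, [545.2, 186.9, 111.1]), (316.5, 262.5, 11.4, [545.8, 188.4, 111.1])])
((np.float64(317.8), np.float64(235.4)), [])
315 266
[[ 97 149 252 251 251 251 251 251 251 251 251 250 250 249 248 247 244 244
  243 241 239 239 239 237 235 235 234 235]
 [146 250 248 249 250 250 250 250 250 249 249 249 248 247 246 244 243 241
  241 239 238 238 236 236 236 235 234 235]
 [248 246 248 248 248 249 248 248 249 249 248 248 247 245 244 242 242 240
  239 238 236 236 235 235 234 234 234 233]
 [245 246 245 246 245 246 246 246 246 246 246 245 245 242 242 241 239 238
  237 237 235 235 235 234 233 232 234 233]
 [242 243 243 242 244 244 245 244 244 244 243 243 241 241 239 238 238 238
  236 236 234 233 234 233 234 234 234 116]
 [242 241 242 242 241 242 242 243 242 241 240 239 238 237 237 237 236 234
  
[... 2044 characters left out ...]
124 121 121 119 122 120 122 124 127 123 125 123 125 125 122
  124 124 120 123 121 122 124 122 122 122]
 [224 118 122 122 121 126 121 122 124 121 118 124 122 126 122 123 125 122
  124 122 123 120 123 123 122 125 122 124]
 [221 224 119 124 123 122 123 123 121 119 122 123 121 122 121 123 122 123
  122 120 123 124 124 126 122 120 120 121]
 [220 218 225 135 122 120 122 124 123 121 121 119 125 122 121 121 123 121
  122 123 123 121 123 125 123 122 119 111]
 [219 221 220 221 210 123 122 123 119 123 123 120 124 122 123 123 124 122
  124 123 123 124 122 120 123 112 112 108]]
(np.float64(287.96702174698146), np.float64(166.7725310758717)) (np.float64(288.56131260511216), np.float64(183.88722875529425))
```

Request:
{"fn": "step_arm", "kwargs": {"series": [[[0,0,0],[0.8,0,0.04],44],[[0,0,0],[1.6,0,0.04],44],[[0,0,0],[2.3,0,0.04],44],[[0,0,0],[3,0,0.04],44],[[0,0,0],[3,0,0.04],44]]}}

```text
t: 12.32
eef_pos: [545.1, 185.1, 42.4]
tcp_rot: [-0.06, 1.578, 0.058]
force: [-0.5, -0.8, -0.5]
gripper_width: 0.568
```

Request:
{"fn": "step_arm", "kwargs": {"series": [[[0,0,0],[0,0,0],44],[[0,0,0],[0,0,0],44]]}}

```text
t: 12.48
eef_pos: [547.9, 186.8, 46.7]
tcp_rot: [-0.058, 1.572, 0.06]
force: [-0.5, 0.1, -0.0]
gripper_width: 0.568
```

```bash
python3 - <<'E'
from h import *
s=readout.read_state(); p=s['eef_pos'];Rt=Ro.from_rotvec(s['tcp_rot']).as_matrix(); print(p,s['force'],s['wrist_torque'],s['gripper_width'])
c=cam('wrist'); X=p+Rt@np.array([8,0,0]); print(circ(c,X,10.5),circ(c,X,26))
print(circ(c,(547,186,72),3,0.25))
cv2.imwrite('pics/w9.png',np.hstack([cv2.resize(c['im'][200:340,240:400],None,fx=2.5,fy=2.5)]))
E
```

```text
[547.91058926 186.80888583  46.7149631 ] [-0.4707989   0.08165664 -0.03380465] [-0.00476555 -0.03121277 -0.05105265] 0.5684174916142183
((np.float64(315.5), np.float64(266.4)), []) ((np.float64(315.5), np.float64(266.4)), [(316.8, 272.2, 27.8, [548.7, 184.0, 38.7]), (310.8, 263.2, 22.9, [545.7, 188.2, 38.7]), (314.5, 267.2, 25.3, [547.5, 186.4, 38.7]), (318.2, 264.5, 25.1, [549.0, 187.8, 38.7])])
((np.float64(312.3), np.float64(312.0)), [])
```

The post is inside the bore with no contact force. Continuing down in small steps.

Request:
{"fn": "step_arm", "kwargs": {"series": [[[0,0,0],[0.1,0,0],44],[[0,0,0],[0.2,0,0],44],[[0,0,0],[0.25,0,0],44],[[0,0,0],[0.25,0,0],44]]}}

```text
t: 12.87
eef_pos: [547.6, 186.4, 39.1]
tcp_rot: [-0.058, 1.573, 0.06]
force: [0.7, -0.2, -0.5]
gripper_width: 0.57
```

Request:
{"fn": "step_arm", "kwargs": {"series": [[[0,0,0],[0.05,0,0],44],[[0,0,0],[0.1,0,0],44],[[0,0,0],[0.1,0,0],44]]}}

```text
t: 13.12
eef_pos: [547.5, 186.5, 36.5]
tcp_rot: [-0.058, 1.573, 0.06]
force: [0.6, 0.0, 0.2]
gripper_width: 0.566
```

Request:
{"fn": "step_arm", "kwargs": {"series": [[[0,0,0],[0.04,0,0],44],[[0,0,0],[0.08,0,0],44],[[0,0,0],[0.08,0,0],44]]}}

```text
t: 13.37
eef_pos: [547.6, 186.5, 34.6]
tcp_rot: [-0.058, 1.573, 0.06]
force: [-0.4, 0.6, 0.3]
gripper_width: 0.565
```

Request:
{"fn": "step_arm", "kwargs": {"series": [[[0,0,0],[0,0,0],56],[[0,0,0],[0,0,0],60],[[0,0,0],[0,0,0],64],[[0,0,0],[0,0,0],64]]}}

```text
t: 13.7
eef_pos: [547.7, 186.6, 34.9]
tcp_rot: [-0.058, 1.573, 0.06]
force: [-0.5, -0.1, 0.3]
gripper_width: 0.747
```

Request:
{"fn": "step_arm", "kwargs": {"series": [[[0,0,0],[-0.5,0,0],66],[[0,0,0],[-1.5,0,0],66],[[0,0,0],[-3,0,0],66],[[0,0,0],[-4.4,0,0],66],[[0,0,0],[-4.4,0,0],66]]}}

```text
t: 14.12
eef_pos: [551.0, 188.9, 153.1]
tcp_rot: [-0.056, 1.562, 0.063]
force: [1.2, 0.6, 0.6]
gripper_width: 0.775
```

```bash
python3 - <<'E'
from h import *
s=readout.read_state(); p=s['eef_pos'];Rt=Ro.from_rotvec(s['tcp_rot']).as_matrix(); print(p,s['force'])
c=cam('wrist'); print('ring top',circ(c,(547.6,186.5,26),26)); print('collar',circ(c,(519,333,32),15),circ(c,(519,333,6),32))
cv2.imwrite('pics/w10.png',c['im'])
for n in ('top',): t=cam(n); print(n,circ(t,(547.6,186.5,26),26),circ(t,(519,333,6),32))
E
```

```text
[550.99334548 188.90335273 153.12312152] [1.15523651 0.57842257 0.55557611]
ring top ((np.float64(310.4), np.float64(201.0)), [(311.2, 199.2, 25.9, [548.1, 188.1, 26.0]), (310.8, 202.5, 27.1, [548.0, 185.3, 26.0]), (307.8, 200.5, 23.5, [545.5, 186.8, 26.0]), (314.2, 202.5, 27.1, [550.7, 185.5, 26.0])])
collar ((np.float64(283.0), np.float64(-9.3)), []) ((np.float64(286.3), np.float64(3.3)), [(289.2, 6.8, 30.7, [521.3, 330.9, 6.0]), (292.2, 5.2, 31.7, [523.5, 332.1, 6.0]), (291.5, 9.5, 30.3, [523.1, 329.2, 6.0]), (286.2, 4.2, 33.6, [519.0, 332.5, 6.0])])
top ((np.float64(319.3), np.float64(206.0)), []) ((np.float64(260.2), np.float64(218.9)), [])
```

Request:
{"fn": "step_arm", "kwargs": {"series": [[[0,0,0],[0,1.2,-0.15],66],[[0,0,0],[0,2.6,-0.35],66],[[0,0,0],[0,4,-0.5],66],[[0,0,0],[0,5.3,-0.7],66],[[0,0,0],[0,5.3,-0.7],66]]}}

```text
t: 14.63
eef_pos: [515.5, 325.1, 144.7]
tcp_rot: [-0.063, 1.576, 0.071]
force: [-0.7, 1.2, 0.7]
gripper_width: 0.771
```

```bash
python3 - <<'E'
from h import *
s=readout.read_state(); p=s['eef_pos'];Rt=Ro.from_rotvec(s['tcp_rot']).as_matrix(); print(p,s['force'],Rt.round(3).tolist())
c=cam('wrist'); print('collar',circ(c,(519,333,32),15),circ(c,(519,333,32),7.5),circ(c,(519,333,6),32)); print('ring',circ(c,(547.6,186.5,26),26))
cv2.imwrite('pics/w11.png',c['im'])
E
```

```text
[515.5498134  325.14593838 144.71554421] [-0.71671962  1.21485945  0.71072335] [[-0.006, -0.085, 0.996], [0.005, 0.996, 0.085], [-1.0, 0.006, -0.006]]
collar ((np.float64(322.2), np.float64(194.0)), [(325.5, 193.5, 14.4, [521.5, 333.6, 32.0]), (326.8, 188.5, 15.5, [522.1, 337.6, 32.0]), (323.5, 189.2, 15.8, [519.6, 336.9, 32.0])]) ((np.float64(322.2), np.float64(194.0)), [(325.5, 192.8, 7.8, [521.4, 334.1, 32.0])]) ((np.float64(321.9), np.float64(186.5)), [(325.8, 186.8, 32.5, [522.3, 333.0, 6.0]), (326.2, 183.2, 30.2, [522.3, 336.1, 6.0])])
ring ((np.float64(339.2), np.float64(351.7)), [])
```

The ring lies concentric on the seat, measured at (548,188) with r 25.9. The collar is at (521.5,333.7). Going down over it.

Request:
{"fn": "step_arm", "kwargs": {"series": [[[0,0,0],[1,0.32,0.26],66],[[0,0,0],[2,0.32,0.26],66],[[0,0,0],[2.4,0.32,0.26],66],[[0,0,0],[2.4,0.32,0.26],66],[[0,0,0],[2.4,0.32,0.26],66]]}}

```text
t: 15.1
eef_pos: [526.2, 324.7, 84.7]
tcp_rot: [-0.058, 1.575, 0.058]
force: [0.3, 0.0, -0.2]
gripper_width: 0.77
```

Request:
{"fn": "step_arm", "kwargs": {"series": [[[0,0,0],[0,0,0],60],[[0,0,0],[0,0,0],60]]}}

```text
t: 15.27
eef_pos: [527.1, 326.0, 86.6]
tcp_rot: [-0.057, 1.571, 0.06]
force: [-0.2, -1.2, 0.6]
gripper_width: 0.703
```

```bash
python3 - <<'E'
from h import *
s=readout.read_state(); p=s['eef_pos'];Rt=Ro.from_rotvec(s['tcp_rot']).as_matrix(); print(p,s['force'],Rt.round(3).tolist())
c=cam('wrist'); print('collar',circ(c,(521,333,32),15),circ(c,(521,333,32),7.5),circ(c,(521,333,6),32)); print(togo((521,333.5,33)))
E
```

```text
[527.082799   326.01076499  86.60971975] [-0.15013361 -1.19461882  0.59453224] [[-0.001, -0.074, 0.997], [0.002, 0.997, 0.074], [-1.0, 0.002, -0.001]]
collar ((np.float64(306.4), np.float64(218.1)), [(306.8, 216.8, 14.3, [521.2, 333.8, 32.0])]) ((np.float64(306.4), np.float64(218.1)), [(307.2, 215.8, 7.7, [521.4, 334.4, 32.0])]) ((np.float64(307.6), np.float64(205.6)), [(309.8, 204.5, 32.1, [522.4, 333.8, 6.0]), (309.5, 199.8, 29.6, [522.0, 337.0, 6.0])])
[ 2.14  0.31 -0.22]
```

Request:
{"fn": "step_arm", "kwargs": {"series": [[[0,0,0],[0.5,0.34,-0.17],60],[[0,0,0],[1.2,0.34,-0.17],60],[[0,0,0],[1.8,0.34,-0.17],60],[[0,0,0],[2.3,0.34,-0.17],60],[[0,0,0],[2.3,0.34,-0.17],60]]}}

```text
t: 15.73
eef_pos: [519.7, 332.7, 24.0]
tcp_rot: [-0.06, 1.577, 0.058]
force: [-0.5, 0.0, -0.6]
gripper_width: 0.701
```

Request:
{"fn": "step_arm", "kwargs": {"series": [[[0,0,0],[0,0,0],50],[[0,0,0],[0,0,0],50]]}}

```text
t: 15.9
eef_pos: [521.5, 334.3, 28.0]
tcp_rot: [-0.057, 1.573, 0.06]
force: [-1.0, -0.6, 0.6]
gripper_width: 0.586
```

```bash
python3 - <<'E'
from h import *
s=readout.read_state(); p=s['eef_pos'];Rt=Ro.from_rotvec(s['tcp_rot']).as_matrix(); print(p,s['force'],s['gripper_width'],Rt.round(3).tolist())
c=cam('wrist'); print('collar',circ(c,(522,334,32),15),circ(c,(522,334,32),7.5),circ(c,(522,334,6),32)); print(togo((522,334,29)))
E
```

```text
[521.54413828 334.30858862  27.96551893] [-1.01317593 -0.60979755  0.60108255] 0.5858820022543108 [[-0.003, -0.075, 0.997], [0.002, 0.997, 0.075], [-1.0, 0.002, -0.003]]
collar ((np.float64(316.4), np.float64(280.5)), []) ((np.float64(316.4), np.float64(280.5)), [(315.5, 280.2, 7.3, [521.6, 334.1, 32.0])]) ((np.float64(316.6), np.float64(253.9)), [(313.5, 253.2, 31.2, [520.4, 334.3, 6.0]), (315.2, 260.2, 33.4, [521.5, 330.6, 6.0]), (314.2, 249.5, 29.7, [520.6, 336.3, 6.0]), (309.2, 249.5, 28.6, [518.2, 336.1, 6.0])])
[-0.03 -0.02  0.01]
```

Aligned: TCP (521.5,334.3), bore (521.6,334.1). Raising 1 mm and closing.

Request:
{"fn": "step_arm", "kwargs": {"series": [[[0,0,0],[-0.04,0,0],40],[[0,0,0],[-0.04,0,0],30],[[0,0,0],[-0.04,0,0],22],[[0,0,0],[-0.04,0,0],22],[[0,0,0],[-0.04,0,0],22]]}}

```text
t: 16.37
eef_pos: [521.9, 334.5, 29.7]
tcp_rot: [-0.057, 1.571, 0.06]
force: [0.1, 0.1, 5.7]
gripper_width: 0.33
```

Request:
{"fn": "step_arm", "kwargs": {"series": [[[0,0,0],[0,0,0],22],[[0,0,0],[0,0,0],22],[[0,0,0],[0,0,0],22]]}}

```text
t: 16.62
eef_pos: [521.9, 334.4, 29.7]
tcp_rot: [-0.057, 1.571, 0.06]
force: [-0.3, -0.0, 6.0]
gripper_width: 0.331
```

Request:
{"fn": "step_arm", "kwargs": {"series": [[[0,0,0],[-0.4,0,0],22],[[0,0,0],[-1.4,0,0],22],[[0,0,0],[-2.8,0,0],22],[[0,0,0],[-3.8,0,0],22],[[0,0,0],[-3.8,0,0],22]]}}

```text
t: 17.03
eef_pos: [523.5, 336.3, 130.3]
tcp_rot: [-0.054, 1.565, 0.064]
force: [0.4, 1.5, 0.4]
gripper_width: 0.336
```

Request:
{"fn": "step_arm", "kwargs": {"series": [[[0,0,0],[0,-1.2,0.1],22],[[0,0,0],[0,-2.6,0.25],22],[[0,0,0],[0,-4,0.4],22],[[0,0,0],[0,-5.2,0.5],22],[[0,0,0],[0,-5.9,0.6],22]]}}

```text
t: 17.45
eef_pos: [548.4, 183.1, 123.1]
tcp_rot: [-0.057, 1.573, 0.054]
force: [0.0, -0.2, -0.9]
gripper_width: 0.328
```

Request:
{"fn": "step_arm", "kwargs": {"series": [[[0,0,0],[0,0,0],22],[[0,0,0],[0,0,0],22],[[0,0,0],[0,0,0],22]]}}

```text
t: 17.7
eef_pos: [547.2, 188.8, 123.6]
tcp_rot: [-0.058, 1.573, 0.061]
force: [-1.1, 0.2, -0.9]
gripper_width: 0.331
```

```bash
python3 - <<'E'
from h import *
s=readout.read_state(); p=s['eef_pos'];Rt=Ro.from_rotvec(s['tcp_rot']).as_matrix(); print(p,s['force'],s['gripper_width'],Rt.round(3).tolist())
c=cam('wrist'); X=p+Rt@np.array([-2.3,0,0]); print('hub top bore',X,circ(c,X,7.5),circ(c,X,15)); X=p+Rt@np.array([23.7,0,0]); print('flange',X,circ(c,X,32))
print(togo((547.6,186.5,p[2])))
cv2.imwrite('pics/w12.png',c['im'])
E
```

```text
[547.18599189 188.8243521  123.57082016] [-1.1235207   0.16089013 -0.91572781] 0.3308835693429242 [[-0.003, -0.075, 0.997], [0.002, 0.997, 0.075], [-1.0, 0.002, -0.003]]
hub top bore [547.1927084  188.82014725 125.87080651] ((np.float64(315.4), np.float64(277.7)), []) ((np.float64(315.4), np.float64(277.7)), [(316.2, 275.8, 14.5, [547.4, 189.7, 125.9]), (316.2, 257.8, 13.5, [546.8, 198.0, 125.9]), (311.2, 274.8, 16.5, [545.3, 190.0, 125.9])])
flange [547.11678264 188.86768027  99.87096082] ((np.float64(315.6), np.float64(251.7)), [(317.2, 258.8, 33.6, [548.2, 185.0, 99.9]), (316.8, 251.5, 31.5, [547.7, 189.0, 99.9]), (318.2, 247.8, 29.8, [548.2, 191.1, 99.9]), (316.2, 255.5, 32.1, [547.5, 186.8, 99.9])])
[-0.   -0.12  0.02]
```

Request:
{"fn": "step_arm", "kwargs": {"series": [[[0,0,0],[0,-0.1,0.01],22],[[0,0,0],[0.3,-0.1,0.01],22],[[0,0,0],[0.7,-0.1,0.01],22],[[0,0,0],[1,-0.1,0.01],22],[[0,0,0],[1,-0.1,0.01],22]]}}

```text
t: 18.17
eef_pos: [546.5, 185.1, 95.6]
tcp_rot: [-0.059, 1.577, 0.06]
force: [-1.3, -0.2, -1.5]
gripper_width: 0.329
```

Request:
{"fn": "step_arm", "kwargs": {"series": [[[0,0,0],[0,0,0],22],[[0,0,0],[0.1,0,0],22],[[0,0,0],[0.2,0,0],22],[[0,0,0],[0.2,0,0],22]]}}

```text
t: 18.5
eef_pos: [547.8, 185.5, 93.0]
tcp_rot: [-0.058, 1.573, 0.06]
force: [-1.1, -0.1, -1.2]
gripper_width: 0.331
```

Request:
{"fn": "step_arm", "kwargs": {"series": [[[0,0,0],[0.15,0,0],22],[[0,0,0],[0.3,0,0],22],[[0,0,0],[0.4,0,0],22],[[0,0,0],[0.4,0,0],22]]}}

```text
t: 18.83
eef_pos: [547.6, 185.3, 82.5]
tcp_rot: [-0.058, 1.574, 0.059]
force: [0.1, -1.0, -1.4]
gripper_width: 0.328
```

Request:
{"fn": "step_arm", "kwargs": {"series": [[[0,0,0],[0.1,0,0],22],[[0,0,0],[0.2,0,0],22],[[0,0,0],[0.2,0,0],22]]}}

```text
t: 19.08
eef_pos: [547.7, 185.4, 77.8]
tcp_rot: [-0.058, 1.573, 0.06]
force: [0.1, -0.6, -1.3]
gripper_width: 0.332
```

Request:
{"fn": "step_arm", "kwargs": {"series": [[[0,0,0],[0.12,0,0],22],[[0,0,0],[0.24,0,0],22],[[0,0,0],[0.24,0,0],22]]}}

```text
t: 19.33
eef_pos: [547.8, 185.6, 71.9]
tcp_rot: [-0.058, 1.573, 0.06]
force: [0.3, -0.6, -1.7]
gripper_width: 0.336
```

Request:
{"fn": "step_arm", "kwargs": {"series": [[[0,0,0],[0.1,0,0],22],[[0,0,0],[0.2,0,0],22],[[0,0,0],[0.2,0,0],22]]}}

```text
t: 19.58
eef_pos: [547.9, 185.7, 67.0]
tcp_rot: [-0.058, 1.573, 0.06]
force: [0.5, 0.4, -0.1]
gripper_width: 0.328
```

Request:
{"fn": "step_arm", "kwargs": {"series": [[[0,0,0],[0.06,0,0],22],[[0,0,0],[0.12,0,0],22],[[0,0,0],[0.12,0,0],22]]}}

```text
t: 19.83
eef_pos: [548.0, 186.1, 65.1]
tcp_rot: [-0.058, 1.572, 0.06]
force: [-3.4, 0.3, 8.9]
gripper_width: 0.327
```

The catches are starting to resist (9 N), with the collar about 9 mm above home. Continuing to press.

Request:
{"fn": "step_arm", "kwargs": {"series": [[[0,0,0],[0.06,0,0],22],[[0,0,0],[0.12,0,0],22],[[0,0,0],[0.12,0,0],22]]}}

```text
t: 20.08
eef_pos: [547.8, 185.5, 61.0]
tcp_rot: [-0.058, 1.573, 0.06]
force: [-0.1, 1.2, 1.0]
gripper_width: 0.331
```

Request:
{"fn": "step_arm", "kwargs": {"series": [[[0,0,0],[0.06,0,0],22],[[0,0,0],[0.12,0,0],22],[[0,0,0],[0.12,0,0],22]]}}

```text
t: 20.33
eef_pos: [547.5, 185.1, 57.5]
tcp_rot: [-0.058, 1.574, 0.059]
force: [0.2, 0.1, -0.5]
gripper_width: 0.332
```

Request:
{"fn": "step_arm", "kwargs": {"series": [[[0,0,0],[0.05,0,0],22],[[0,0,0],[0.1,0,0],22],[[0,0,0],[0.1,0,0],22]]}}

```text
t: 20.58
eef_pos: [547.8, 185.3, 55.8]
tcp_rot: [-0.058, 1.573, 0.059]
force: [-1.3, -1.5, 2.7]
gripper_width: 0.332
```

Request:
{"fn": "step_arm", "kwargs": {"series": [[[0,0,0],[0.04,0,0],22],[[0,0,0],[0.04,0,0],22]]}}

```text
t: 20.75
eef_pos: [547.8, 185.3, 55.6]
tcp_rot: [-0.058, 1.573, 0.059]
force: [-4.3, -2.5, 10.0]
gripper_width: 0.33
```

Request:
{"fn": "step_arm", "kwargs": {"series": [[[0,0,0],[0.05,0,0],22],[[0,0,0],[0.08,0,0],22],[[0,0,0],[0.08,0,0],22]]}}

```text
t: 21.0
eef_pos: [547.9, 185.4, 55.3]
tcp_rot: [-0.059, 1.572, 0.058]
force: [-11.9, -6.7, 28.2]
gripper_width: 0.329
```

```bash
python3 - <<'E'
from h import *
s=readout.read_state(); p=s['eef_pos']; print(p,s['force'])
c=cam('wrist'); d=cam('side'); u,v=map(int,proj(d,(547,186,30)))
cv2.imwrite('pics/w13.png',np.hstack([cv2.resize(c['im'][150:330,210:420],(420,360)),cv2.resize(d['im'][v-45:v+35,u-42:u+42],(378,360),interpolation=cv2.INTER_CUBIC)]))
E
```

```text
[547.86590849 185.37142912  55.33499059] [-11.94046995  -6.70372817  28.1942035 ]
```

Firmly seated at 28 N, with the underside at about 26 mm. I'll give a light upward tug to confirm the catches hold, then release.

Request:
{"fn": "step_arm", "kwargs": {"series": [[[0,0,0],[-0.1,0,0],22],[[0,0,0],[-0.22,0,0],22],[[0,0,0],[-0.22,0,0],22]]}}

```text
t: 21.35
eef_pos: [547.7, 185.3, 57.6]
tcp_rot: [-0.058, 1.573, 0.06]
force: [1.6, 1.0, -3.6]
gripper_width: 0.33
```

Request:
{"fn": "step_arm", "kwargs": {"series": [[[0,0,0],[-0.05,0,0],22],[[0,0,0],[-0.05,0,0],22]]}}

```text
t: 21.52
eef_pos: [547.6, 185.2, 57.8]
tcp_rot: [-0.057, 1.574, 0.06]
force: [5.7, 2.1, -15.9]
gripper_width: 0.324
```

The catches hold the flange: 16 N of pull gave only 0.2 mm. Lowering back to the seat, then releasing.

Request:
{"fn": "step_arm", "kwargs": {"series": [[[0,0,0],[0.08,0,0],22],[[0,0,0],[0.16,0,0],22],[[0,0,0],[0.16,0,0],22]]}}

```text
t: 21.77
eef_pos: [547.8, 185.6, 55.9]
tcp_rot: [-0.058, 1.573, 0.059]
force: [-1.0, -1.2, 1.0]
gripper_width: 0.33
```

Request:
{"fn": "step_arm", "kwargs": {"series": [[[0,0,0],[0,0,0],34],[[0,0,0],[0,0,0],45],[[0,0,0],[0,0,0],56],[[0,0,0],[0,0,0],60]]}}

```text
t: 22.1
eef_pos: [547.9, 185.6, 55.7]
tcp_rot: [-0.058, 1.573, 0.06]
force: [-0.5, 0.2, -0.2]
gripper_width: 0.703
```

Request:
{"fn": "step_arm", "kwargs": {"series": [[[0,0,0],[-0.5,0,0],60],[[0,0,0],[-1.5,0,0],60],[[0,0,0],[-3,0,0],60],[[0,0,0],[-4.6,0,0],60],[[0,0,0],[-5,0,0],60]]}}

```text
t: 22.52
eef_pos: [550.2, 187.4, 188.0]
tcp_rot: [-0.056, 1.565, 0.063]
force: [0.9, 1.9, 1.3]
gripper_width: 0.706
```

Request:
{"fn": "step_arm", "kwargs": {"series": [[[0,0,0],[0,0,-1.5],60],[[0,0,0],[0,0,-3],60],[[0,0,0],[0,-1,-4],60],[[0,0,0],[0,-1,-4],60],[[0,0,0],[0,-1,-4],60]]}}

```text
t: 22.93
eef_pos: [449.8, 151.3, 181.6]
tcp_rot: [-0.058, 1.571, 0.056]
force: [0.7, 0.3, -0.1]
gripper_width: 0.704
```

```bash
python3 - <<'E'
from h import *
s=readout.read_state(); p=s['eef_pos']; print(s['t'],p,s['force'])
c=cam('wrist'); d=cam('side'); u,v=map(int,proj(d,(547,186,30))); a,b=map(int,proj(c,(547,186,30))); print(a,b)
print(circ(c,(547.6,186,58),15),circ(c,(547.6,186,32),32))
A=c['im'][max(0,b-75):b+75,a-90:min(640,a+90)]
cv2.imwrite('pics/w14.png',np.hstack([cv2.resize(A,(400,360)),cv2.resize(d['im'][v-45:v+35,u-42:u+42],(378,360),interpolation=cv2.INTER_CUBIC)]))
E
```

```text
22.9333 [449.79563209 151.2501529  181.61067678] [ 0.72938915  0.32160105 -0.11641335]
431 159
((np.float64(445.0), np.float64(164.5)), [(435.2, 161.2, 14.4, [539.5, 188.0, 58.0])]) ((np.float64(433.3), np.float64(159.5)), [(432.8, 156.5, 32.3, [546.7, 188.5, 32.0]), (436.5, 156.5, 29.5, [549.9, 188.8, 32.0]), (434.8, 162.2, 32.0, [549.3, 183.9, 32.0]), (429.5, 155.5, 35.1, [543.8, 189.2, 32.0])])
```

View pics/w14.png

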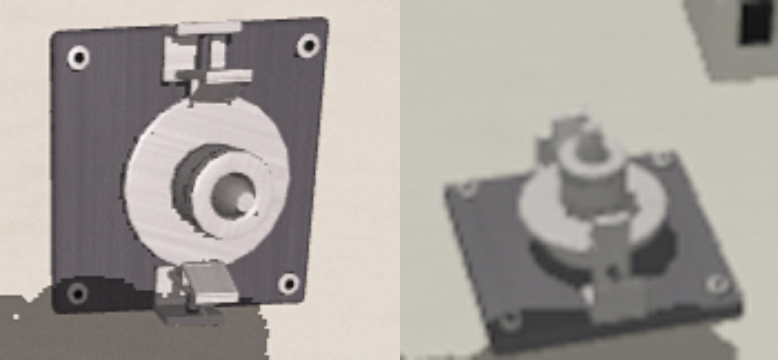

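The view shows the collar flat, hub up, with the post through its bore. Both catches, at (215,85) and (205,280), sit over the flange. The robot is clear, so I'm handing in.

```bash
python3 -c "
from station import order; print(order.close_job())"
```

```text
the job is handed in; nothing more can be done
None
```

The job is done and handed in at about 23 s of robot time. I took the ring out of the stand, laid it flat on the worktop, took it again by its rim and set it on the seat. I then threaded the larger collar down the post, hub up, and pressed it home at 28 N.

**Checks that passed:**
- **Collar height:** its underside reached about 26 mm above the worktop, which is the home height.
- **Catches:** their resistance rose to about 9 N and then dropped as they snapped in. An upward tug of 16 N moved the collar only 0.2 mm.
- **Last picture:** after release it shows the collar flat with both catches over the flange. The gripper was clear and touching nothing.

**Failed or not fully checked:**
- **Hard touch:** while closing on the flat ring, the fingertips pressed on the worktop with about 66 N vertically. That is under the 120 N wrist limit. It was the fingertips, not the gripper's body, to which the 40 N limit applies.
- **Collar play:** the tug let the collar rise about 2 mm before the catches stopped it, against the expected 1 mm, so I lowered it back to home height before letting go.
- **Position readings:** measured positions scattered by 1 to 3 mm, and the hub-circle fit in the last image was about 8 mm off while the flange fit agreed. I relied on the contact forces and the picture instead.
- **Bystanders:** I did not measure them again at the end. I noticed nothing disturbed in the pictures along the way.

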